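Nip a turned bush in the bench gauge and hold the lock collar home

ROBOT

A 6-joint arm with a two-finger parallel gripper is mounted at the origin on the work surface. World frame = base frame: x ahead of the robot, y to its left, z up, the work surface at z = 0. Lengths are in m, angles in rad, forces in N, time in s.
With the tool pointing down it reaches from about 0.275 to 0.75 m from the base axis. Payload 10.2 kg.
Tool frame: the origin (TCP) lies midway between the tips of the shut fingers; the grasp point (between the pads) lies 19 mm behind it (env.hold_point_z is the distance from the TCP to the grasp point, in m); z points along the fingers, y is the line along which they close (so a half turn about z gives the same grasp; the last joint's range is limited). The gripper opens to 85 mm and grips with 20 to 120 N. Pads are 22 mm wide; open, the fingers measure 114 mm over their backs; the gripper's body (76 mm by 85 mm) begins 54 mm behind the grasp point. The pads swing forward as they close: fully open they stand 13 mm farther back than shut.
Start: joints at [-1.412, 0.313, 1.498, -0, 1.331, -0.223], TCP at [0.196, -0.487, 0.231] pointing down, gripper open.
Joint ranges: [-2.94, 2.94], [-0.97, 2.17], [0.19, 2.56], [-1.23, 4.37], [0.02, 3.11], [-2.88, 2.88]. Speed limits (rad/s): [2.39, 2.39, 3.01, 3.14, 3.14, 3.14].

INTERFACE

Orientations are given as a unit quaternion [x, y, z, w].
In Python, from bench import env, kinematics, monitor, eyes, job gives the robot as it stands. The module is installed in compiled form; this text tells all that it offers. Calls block until the motion is done:
- env.reach(position, orientation): joint-space move of the TCP to a pose.
- env.movel(position, velocity=0.15, frame=None, guard=None): straight line of the TCP; frame=None keeps the orientation; velocity is the mean speed in m/s. With guard (N) it stops when the force on the tool has changed by that much, and returns True; else False.
- env.set_joints(angles): joint-space move.
- env.release() and env.close_gripper(effort=None): open the fingers fully, or close them until they stop; effort is the grip in N (None keeps the last).
- env.hold(seconds).
- kinematics.ik(position, orientation): joint angles nearest the present ones, or None.
- monitor.sense(): the state.
- eyes.grab_frame(name): name is "side" or "top"; returns a dict with "frame" (400x640x3 uint8, red, green, blue), "mtx" (3x3 intrinsics, pixels), "view" (4x4, takes a point from world to camera coordinates). Camera axes: x right, y down, z forward; pixel columns grow to the right and rows downward; lengths in m; the calibration is good to about 2 mm. A picture is of the moment at which its call begins. There is no depth.
A pose or a line that the arm cannot do raises env.MotionError and nothing moves.
- job.hand_in(): hands the job in; it is judged then, once.
The state is a dict: "clock": time; "joints": joint angles; "qvel": joint speeds; "joint_efforts": joint torques, N m; "position": TCP position; "ee_rot": TCP orientation; "contact_force": force on the tool from outside, world axes, zero at the start; "ft_torque": the same for the moment, N m; "finger_gap": opening from 0.0 (shut) to 1.0 (fully open); "gripper_force": force on a finger pad.
Only numpy, scipy, OpenCV 4.12 (cv2) and the standard library are available. Lean on these libraries where they do the work, as an engineer would, in place of code of your own. Each camera call takes 0.05 s, during which the arm holds its last target. There are 200 camera calls.

TASK

Slide the gauge's jaw shut by its red tab until the brass bush is nipped against the fixed anvil, without squeezing it hard, and leave the jaw there. Then grip the knurled lock collar on the post, turn it until its hidden keyways drop over the pins, and push it fully home against its spring: finish still gripping the collar and holding it down, because it springs up when let go. Leave the other things on the bench where they are.

Things in the scene. Friction and masses are not known exactly. Their poses are not given: they have to be found in the camera images.
- gauge: bench gauge: green base plate 110 x 290 x 15 mm fixed to the bench. Origin: centre of its underside. +y runs along it from anvil to sliding jaw. On it: round green lock post (68 mm wide, axis at y = -100 mm, top at z = 45 mm), anvil (face at y = -50 mm), steel bed (top at z = 20 mm) on which the bush stands, sliding jaw.
- anvil: fixed steel anvil block of the gauge, 40 mm wide across (x), 35 mm high. Origin: middle of the lower edge of its measuring face, 15 mm above the gauge's underside; its +y points from the face to the jaw.
- jaw (a joint): sliding jaw, metres moved towards the anvil; it starts anywhere from 0 to 0.025 and reads 0.050 to 0.051 when the bush is nipped between jaw and anvil. It drags with about 2 N and stays where it is left.
- jaw_tab (a point): grip point in the jaw's upright red thumb tab, 65 mm above the gauge's underside. Tab: 12 mm thick along the gauge's y, 26 mm wide across; its top 79 mm and foot 34 mm above the gauge's underside. Axes as the gauge's; the jaw closes along -y. The jaw's 48 mm high front block begins 36 mm in front of the tab. Pinch the tab or push its rear.
- bush: loose brass turned bush, 30 mm diameter, 28 mm high, 0.12 kg, standing on the bed between jaw and anvil, 3 to 12 mm clear of the anvil at the start. Origin: centre of its underside.
- collar: loose knurled aluminium lock collar: a cap 52 mm in diameter, 34 mm high, 0.14 kg, closed on top. Origin: centre of its underside. It starts upright over a spigot on the post, resting on three hidden pins 120 degrees apart, underside 70 mm above the gauge's underside. Three keyways inside match the pins; their place is not tied to the collar's yaw reading and must be felt.
- post_top (a point): centre of the lock post's top, on the collar's axis, 45 mm above the gauge's underside; axes as the gauge's. From the start the keyways meet the pins after turning the collar clockwise seen from above by 20 to 70 degrees, with about 10 degrees of play either side. The collar can then go down 12 mm, to a solid shoulder (home: its underside 58 mm above the gauge's underside).
- lock_spring (a joint): how far the collar has pressed the brass spring ring on the post down, metres: 0 free, 0.006 with the collar home. Of the collar's 12 mm drop the first 6 mm are free, the last 6 mm against this spring: 5 N rising to 9 N. Let go, the collar rises about 6 mm.
- spare_bush: a second such bush standing on the bench beside the gauge; not to be used. Origin: centre of its underside
- screwdriver: red-handled screwdriver lying on the bench on the robot's side of the gauge; bystander
- wrench: steel wrench lying on the bench; bystander
- oil_can: closed can with a yellow label, 56 mm wide and 120 mm high; bystander. Origin: centre of its underside
- tape: blue tape measure, 65 x 35 x 60 mm; bystander. Origin: centre of its underside
There are look-alikes about, which are no part of the job. What is shaped like the bush but orange or pink is not meant.

How it is judged:
On the way, in this order (a step that is already met when the one before it is completed fails the run):
1. the jaw nips the bush against the anvil (contact of 2 N or more) (contact force between bush and anvil above 2 N and value of joint jaw between 0.0475 and 0.054 m), for 0.1 s.
2. the collar's keyways have dropped over the pins (z of collar in the frame of gauge below 0.0655 m), for 0.1 s.
At the end, for the whole second after the job is handed in: the jaw is still shut on the upright bush (within 2.5 mm), and the fingers hold the collar (3 N or more) within 2.5 mm of fully home on the post, upright, with its spring pressed down (value of joint jaw between 0.0475 and 0.054 m and z of collar in the frame of gauge below 0.0605 m and horizontal distance between collar and post_top below 0.004 m and angle between collar's own z axis and vertical below 0.12 rad and value of joint lock_spring above 0.0035 m and contact force between the fingers and collar above 3 N and y of bush in the frame of gauge between -0.0375 and -0.0325 m and z of bush in the frame of gauge below 0.023 m and angle between bush's own z axis and vertical below 0.1 rad); the arm keeps its last pose, push and grip.
It fails at once if a bystander (spare bush, screwdriver, wrench, oil can, tape measure) is shoved more than 30 mm (distance of any of spare_bush, screwdriver, wrench, oil_can, tape from where it was at the start of the episode above 0.03 m).
It fails at once if the bush is squeezed hard (more than 40 N on the anvil) (contact force between bush and anvil above 40 N).
It also fails if it takes over 51 s, if anything falls off the work surface, if the arm or the gripper's body presses on something with over 40 N, if the wrist force passes 120 N, or if a joint passes its speed limit or range.

## Working session

There is one attempt and no reset: what is moved stays moved. The work goes in short steps, each a Python script; the robot and the scene stay as the last script left them, time stands still between calls to the robot, and variables do not carry over. Pictures are saved under pics/ and viewed, at most 10 in all, crops included, and the job is handed in when it is done.

```bash
mkdir -p pics
python3 - <<'E'
from bench import env,kinematics,monitor,eyes
import cv2,numpy as np,pickle
for n in("top","side"):
    g=eyes.grab_frame(n); pickle.dump(g,open(f"pics/{n}0.pkl","wb"))
    cv2.imwrite(f"pics/{n}0.png",g["frame"][:,:,::-1])
    print(n,g["mtx"].round(1).tolist(),g["view"].round(3).tolist())
s=monitor.sense();print(s["clock"],s["ee_rot"],env.hold_point_z,s["contact_force"])
E
```

```text
top [[390.9, 0.0, 318.9], [0.0, 390.9, 198.1], [0.0, 0.0, 1.0]] [[0.016, -1.0, 0.024, -0.011], [-0.995, -0.018, -0.098, 0.564], [0.099, -0.022, -0.995, 1.02], [0.0, 0.0, 0.0, 1.0]]
side [[400.7, 0.0, 316.4], [0.0, 400.7, 202.8], [0.0, 0.0, 1.0]] [[-0.841, -0.541, 0.005, 0.478], [-0.387, 0.594, -0.705, 0.283], [0.379, -0.595, -0.709, 0.903], [0.0, 0.0, 0.0, 1.0]]
0.1 [ 9.81833674e-01  1.89742739e-01  9.17371962e-06 -5.73470617e-04] 0.0187 [-0.16402475  0.65781235 -0.03490343]
```

View pics/top0.png

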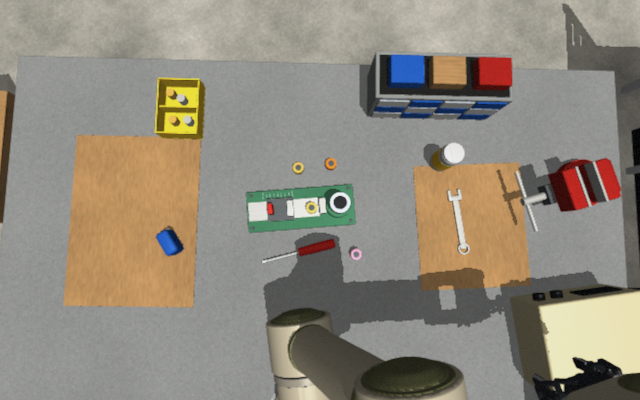

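View pics/side0.png

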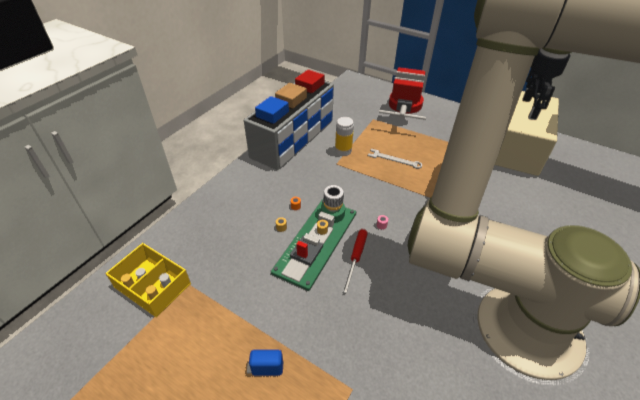

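The gauge lies at top (247–356, 185–231). The bush candidates in the top view are brass on the bed (312,208), brass beside the gauge (298,168), orange (331,163) and pink (356,254). The one on the bed, between jaw and anvil, is the one meant, and the brass one beside it is the spare. The collar is at (340,202) and the red tab at about (270,209). I'll enlarge both views to confirm.

Run:
```python
import cv2
a=cv2.imread("pics/top0.png")[175:240,240:365]; b=cv2.imread("pics/side0.png")[175:295,265:365]
cv2.imwrite("pics/topc.png",cv2.resize(a,None,fx=6,fy=6,interpolation=cv2.INTER_CUBIC))
cv2.imwrite("pics/sidec.png",cv2.resize(b,None,fx=5,fy=5,interpolation=cv2.INTER_CUBIC))
```

```text
(no output)
```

View pics/topc.png

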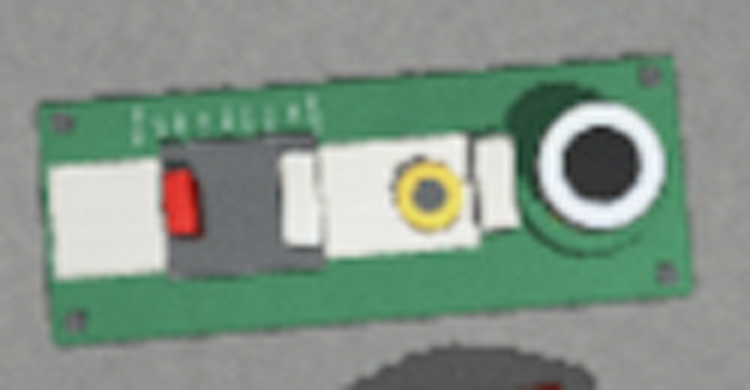

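View pics/sidec.png

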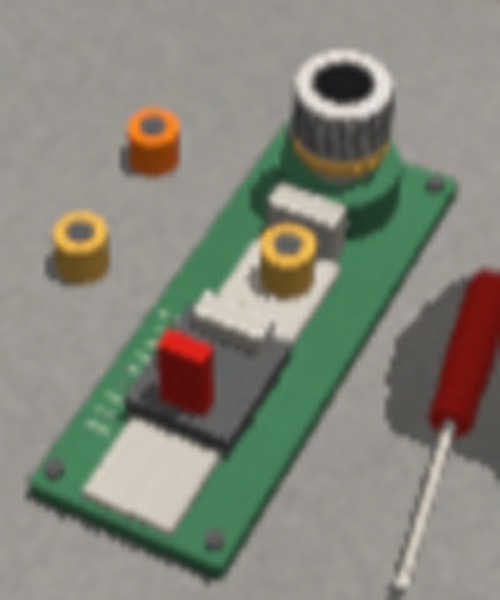

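```bash
cat > h.py <<'E'
import numpy as np,pickle
T=pickle.load(open("pics/top0.pkl","rb"));S=pickle.load(open("pics/side0.pkl","rb"))
def tp(u,v): return ((u+.5)/6-.5+240,(v+.5)/6-.5+175)
def sp(u,v): return ((u+.5)/5-.5+265,(v+.5)/5-.5+175)
def ray(g,p,z):
    V=g["view"];R=V[:3,:3];c=-R.T@V[:3,3]
    d=R.T@np.linalg.solve(g["mtx"],[p[0],p[1],1]); return c+d*(z-c[2])/d[2]
def proj(g,P):
    q=g["mtx"]@(g["view"]@np.r_[P,1])[:3]; return q[:2]/q[2]
E
python3 - <<'E'
from h import *
from scipy.optimize import least_squares
ct=[(38,103),(675,57),(693,292),(55,345)]
# gauge local: +y left in image, x up (image up = world +x)
loc=np.array([[.055,.145],[.055,-.145],[-.055,-.145],[-.055,.145]])
cs=[None,(285,125),(457,187),(222,570)]; cs=[(30,487),None,(457,187),(220,570)]
P=np.array([ray(T,tp(*p),.015)for p in ct]);print(P.round(4))
print("side",[ray(S,sp(*p),.015).round(4) for p in cs if p])
print("len",[round(np.linalg.norm(P[i]-P[(i+1)%4]),4) for i in range(4)])
def f(x,raw=0):
    c,s=np.cos(x[2]),np.sin(x[2]);R=np.array([[c,-s],[s,c]])
    r=[]
    for l,p,q in zip(loc,ct,cs):
        w=np.r_[R@l+x[:2],.015]
        r+=list(proj(T,w)-tp(*p))
        if q: r+=list(proj(S,w)-sp(*q))
    w=np.r_[R@[0,-.1]+x[:2],.104]
    r+=list(proj(T,w)-tp(601,165)); r+=list(proj(S,w)-sp(344,84))
    return r
s=least_squares(f,[.5,.05,0],loss="soft_l1");x=s.x
print(x,np.round(f(x),1))
c,sn=np.cos(x[2]),np.sin(x[2]);R=np.array([[c,-sn],[sn,c]])
print("post",R@[0,-.1]+x[:2],"collar top",ray(T,tp(601,165),.104),"side",ray(S,sp(344,84),.104))
g=lambda w:R.T@(w[:2]-x[:2])
print("bush T,S",g(ray(T,tp(428,196),.048)),g(ray(S,sp(288,243),.048)))
print("tab top corners top:",[g(ray(T,tp(*p),.079)).round(4) for p in[(163,170),(187,168),(192,236),(168,238)]])
print("tab side:",[g(ray(S,sp(*p),.079)).round(4) for p in[(160,335),(170,329),(215,345),(205,352)]])
print("jawblock front top edge:",[g(ray(T,tp(*p),.063)).round(4) for p in[(317,150),(321,245),(283,153)]])
E
```

```text
[[ 0.5788  0.1963  0.015 ]
 [ 0.6052 -0.0915  0.015 ]
 [ 0.4985 -0.1004  0.015 ]
 [ 0.4702  0.1851  0.015 ]]
side [array([0.5731, 0.2014, 0.015 ]), array([ 0.4949, -0.093 ,  0.015 ]), array([0.468 , 0.1901, 0.015 ])]
len [np.float64(0.2891), np.float64(0.107), np.float64(0.2869), np.float64(0.1092)]
[0.5374715  0.04885944 0.09760314] [-0.8  0.3 -0.9 -1.7 -0.5 -0.4  0.1  0.6  0.7 -1.9 -1.   0.6  0.3 -0.8
 -0.4  0.   0.1 -0.5]
post [ 0.54721632 -0.05066462] collar top [ 0.54724929 -0.05154271  0.104     ] side [ 0.54646514 -0.0486943   0.104     ]
bush T,S [-0.00296714 -0.02893387] [-0.0031683  -0.02818866]
tab top corners top: [array([0.0147, 0.0822]), array([0.0147, 0.0721]), array([-0.0142,  0.072 ]), array([-0.0142,  0.0821])]
tab side: [array([0.0132, 0.0794]), array([0.0107, 0.0738]), array([-0.0135,  0.0726]), array([-0.0113,  0.0786])]
jawblock front top edge: [array([0.0196, 0.0173]), array([-0.0214,  0.0187]), array([0.0194, 0.032 ])]
```

The crops confirm it: the brass bush stands on the bed at topc (428,196), with the jaw, red tab (178,203) and collar (601,165) around it. Orange and pink look-alikes and the spare are off the gauge. The gauge fit is consistent to about 2 mm, the bush has about 6.5 mm of clearance and the jaw reads about 0.012, all plausible. Next I'll plan the yaws.

```bash
cat >> h.py <<'E'
from bench import env,kinematics,monitor,eyes,job
yaw=.0976; G0=np.array([.5373,.0489])
def W(gx,gy,z):
    c,s=np.cos(yaw),np.sin(yaw); return np.array([c*gx-s*gy+G0[0],s*gx+c*gy+G0[1],z])
def Q(a): return np.array([np.cos(a/2),np.sin(a/2),0,0])  # tool y = (sin a,-cos a)
def st(m=""):
    s=monitor.sense(); print(m,round(s["clock"],2),s["position"].round(4),"F",s["contact_force"].round(1),"gap",round(s["finger_gap"],3),"gf",np.round(s["gripper_force"],1)); return s
E
python3 - <<'E'
from h import *
for n,p in(("tab",W(0,.077,.046)),("post",W(0,-.1,.07))):
    for d in range(-180,181,30):
        j=kinematics.ik(p,Q(yaw+np.radians(d))); print(n,d,None if j is None else np.round(j,2))
E
```

```text
tab -180 [ 0.02  0.57  1.64 -0.    0.93 -1.65]
tab -150 [ 0.02  0.57  1.64 -0.    0.93 -2.17]
tab -120 [ 0.02  0.57  1.64 -0.    0.93 -2.7 ]
tab -90 None
tab -60 [ 0.02  0.57  1.64 -0.    0.93  2.54]
tab -30 [ 0.02  0.57  1.64 -0.    0.93  2.01]
tab 0 [ 0.02  0.57  1.64 -0.    0.93  1.49]
tab 30 [ 0.02  0.57  1.64 -0.    0.93  0.97]
tab 60 [ 0.02  0.57  1.64 -0.    0.93  0.44]
tab 90 [ 0.02  0.57  1.64 -0.    0.93 -0.08]
tab 120 [ 0.02  0.57  1.64 -0.    0.93 -0.6 ]
tab 150 [ 0.02  0.57  1.64 -0.    0.93 -1.13]
tab 180 [ 0.02  0.57  1.64 -0.    0.93 -1.65]
post -180 [-0.31  0.54  1.61 -0.    0.99 -1.97]
post -150 [-0.31  0.54  1.61 -0.    0.99 -2.5 ]
post -120 None
post -90 [-0.31  0.54  1.61 -0.    0.99  2.74]
post -60 [-0.31  0.54  1.61 -0.    0.99  2.21]
post -30 [-0.31  0.54  1.61 -0.    0.99  1.69]
post 0 [-0.31  0.54  1.61 -0.    0.99  1.17]
post 30 [-0.31  0.54  1.61 -0.    0.99  0.64]
post 60 [-0.31  0.54  1.61 -0.    0.99  0.12]
post 90 [-0.31  0.54  1.61 -0.    0.99 -0.4 ]
post 120 [-0.31  0.54  1.61 -0.    0.99 -0.93]
post 150 [-0.31  0.54  1.61 -0.    0.99 -1.45]
post 180 [-0.31  0.54  1.61 -0.    0.99 -1.97]
```

Run:
```python
from h import *
q=Q(yaw+np.pi/2)
env.reach(W(0,.077,.18),q); st("above")
env.movel(W(0,.077,.047),.12); st("down")
env.close_gripper(20); s=st("pinch")
p=s["position"]; d=W(0,-1,0)-W(0,0,0)
print("guard1",env.movel(p+.02*d,.04,guard=8)); s=st("a")
p=s["position"]
print("guard2",env.movel(p+.04*d,.012,guard=7)); st("b")
env.hold(.3); s=st("c"); print("gauge y",(np.linalg.inv([[np.cos(yaw),-np.sin(yaw)],[np.sin(yaw),np.cos(yaw)]])@(s["position"][:2]-G0)))
```

```text
above 2.58 [0.53   0.1249 0.18  ] F [-0.   0.3  0.1] gap 0.999 gf 0.0
down 3.84 [0.5302 0.1255 0.0477] F [-0.9  0.2  0.6] gap 0.999 gf 0.0
pinch 4.42 [0.5304 0.1256 0.0473] F [4.4 0.1 0.1] gap 0.3 gf 25.3
guard1 False
a 5.07 [0.5324 0.1053 0.0473] F [ 2.2 -1.4 -0.7] gap 0.296 gf 25.3
guard2 True
b 6.87 [0.5343 0.0853 0.0473] F [-1.3  2.1  4.1] gap 0.295 gf 25.7
c 7.17 [0.5343 0.0854 0.0472] F [-1.4 -0.9  5. ] gap 0.297 gf 25.9
gauge y [0.0006169  0.03661628]
```

Run:
```python
from h import *
import cv2
a=[eyes.grab_frame(n)["frame"][:,:,::-1] for n in("top","side")]
t=cv2.resize(a[0][175:240,240:365],(625,325),interpolation=cv2.INTER_CUBIC)
u=cv2.resize(a[1][175:295,265:365],(250,300),interpolation=cv2.INTER_CUBIC)
o=np.zeros((625,625,3),np.uint8);o[:325]=t;o[325:,:250]=u
cv2.imwrite("pics/nip.png",o[:600])
d=W(0,-1,0)-W(0,0,0); p=st()["position"]
print(env.movel(p+.004*d,.008,guard=9)); s=st("b");env.hold(.2);s=st("c")
print("advance",(s["position"]-p)@d)
```

```text
7.27 [0.5344 0.0854 0.0472] F [-1.6 -1.1  4.9] gap 0.298 gf 25.9
True
b 7.57 [0.5343 0.0854 0.0473] F [-0.3  1.6  3. ] gap 0.296 gf 25.7
c 7.77 [0.5344 0.0854 0.0473] F [0.1 1.3 4.1] gap 0.303 gf 25.7
advance 2.261831645951896e-05
```

View pics/nip.png

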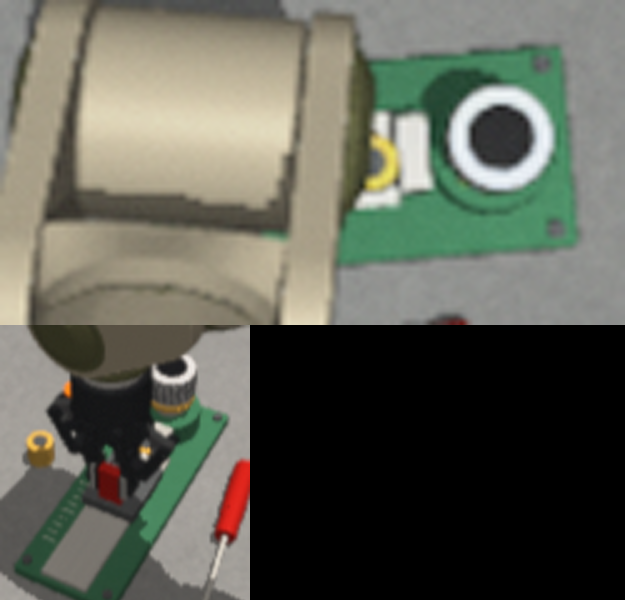

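The top image shows the bush (380,160) up against the anvil's left edge (397,150). The last push met a hard stop without advancing, so the bush is nipped. I'll do a slow, sustained, gentle push to be sure the force lasts.

Run:
```python
from h import *
d=W(0,-1,0)-W(0,0,0); p=st()["position"]
for k in (.001,.002,.003):
    g=env.movel(p+k*d,.004,guard=12); s=st(f"{k} {g}"); env.hold(.2); s=st("held")
    if g or -s["contact_force"]@d>8: break
print("advance",(s["position"]-p)@d)
```

```text
7.77 [0.5344 0.0854 0.0473] F [0.1 1.3 4.1] gap 0.303 gf 25.7
0.001 False 8.17 [0.5343 0.0853 0.0473] F [1.  7.2 3.7] gap 0.301 gf 25.7
held 8.37 [0.5344 0.0853 0.0473] F [-0.2  7.6  3.2] gap 0.3 gf 25.7
0.002 False 8.77 [0.5343 0.0852 0.0473] F [-0.  13.9  4.7] gap 0.298 gf 25.8
held 8.97 [0.5344 0.0852 0.0473] F [ 1.1 13.4  4.8] gap 0.299 gf 25.8
advance 0.00017759886723198463
```

Run:
```python
from h import *
d=W(0,-1,0)-W(0,0,0); p=st()["position"]
env.movel(p-.0001*d,.01); st("relaxed")
env.release(); p=st("open")["position"]
env.movel(np.r_[p[:2],.17],.2)
q=Q(yaw+np.pi/2)
env.reach(W(0,-.1,.17),q); env.movel(W(0,-.1,.069),.12); st("at collar")
env.close_gripper(40); st("grip"); env.hold(.2); st()
print(monitor.sense()["ft_torque"])
```

```text
8.97 [0.5344 0.0852 0.0473] F [ 1.1 13.4  4.8] gap 0.299 gf 25.8
relaxed 9.31 [0.5343 0.0854 0.0473] F [0.1 3.7 3.3] gap 0.298 gf 25.7
open 9.92 [0.5343 0.0853 0.0473] F [-0.6  0.2 -0.3] gap 0.999 gf 0.0
at collar 12.28 [ 0.5475 -0.0506  0.0697] F [ 0.9 -0.  -0. ] gap 1.001 gf 0.0
grip 12.69 [ 0.5472 -0.0507  0.0698] F [-1.5  0.2  5.3] gap 0.605 gf 40.8
 12.89 [ 0.5472 -0.0507  0.0697] F [-2.3  0.6  4.6] gap 0.599 gf 40.8
[0.11303099 0.36725497 0.00668002]
```

Run:
```python
from h import *
env.close_gripper(60)
s=st(); p=s["position"]; a0=yaw+np.pi/2
for deg in range(18,91,9):
    a=a0-np.radians(deg)
    env.movel(p,.05,frame=Q(a)); s=st(f"rot {deg}")
    g=env.movel(p-[0,0,.005],.015,guard=9); s=st(f"  probe {g}")
    if not g: print("dropped");break
    if s["clock"]>36: break
    env.movel(p,.03)
```

```text
13.11 [ 0.5472 -0.0507  0.0699] F [-1.8  0.7  6.2] gap 0.597 gf 61.1
rot 18 13.57 [ 0.5472 -0.0507  0.0698] F [-0.5  0.5 -1.2] gap 0.596 gf 62.4
  probe True 13.95 [ 0.5474 -0.0507  0.0652] F [0.3 0.3 2.9] gap 0.594 gf 62.9
rot 27 14.57 [ 0.547  -0.0507  0.0698] F [ 1.1 -0.1 -1.3] gap 0.593 gf 65.4
  probe False 15.05 [ 0.5472 -0.0507  0.0647] F [ 0.3  0.5 -2.3] gap 0.593 gf 65.4
dropped
```

Run:
```python
from h import *
s=st(); x,y=.5472,-.0507
for z in (.0635,.062,.060,.059,.058,.0572,.0566,.056):
    g=env.movel([x,y,z],.015,guard=14); s=st(f"{z} {g}")
    if g or s["contact_force"][2]>20: break
```

```text
15.05 [ 0.5472 -0.0507  0.0647] F [ 0.3  0.5 -2.3] gap 0.593 gf 65.4
0.0635 False 15.3 [ 0.5474 -0.0507  0.0639] F [-1.4  0.1  3.1] gap 0.594 gf 65.8
0.062 False 15.55 [ 0.5474 -0.0508  0.0622] F [-0.7  0.7  3.6] gap 0.597 gf 65.9
0.06 False 15.83 [ 0.5474 -0.0508  0.0602] F [-0.3  0.7  6.3] gap 0.594 gf 66.0
0.059 False 16.08 [ 0.5474 -0.0508  0.0593] F [-1.   0.4  7.1] gap 0.598 gf 66.1
0.058 False 16.33 [ 0.5474 -0.0508  0.0584] F [-2.   0.   7.3] gap 0.593 gf 66.1
0.0572 False 16.58 [ 0.5475 -0.0508  0.0579] F [-2.3  0.6  8.7] gap 0.594 gf 66.5
0.0566 False 16.83 [ 0.5475 -0.0508  0.0579] F [-4.8  0.6 15.4] gap 0.598 gf 67.1
0.056 False 17.08 [ 0.5475 -0.0508  0.0578] F [-7.1 -0.2 20.8] gap 0.597 gf 67.7
```

The force profile matches the description: free travel, then a spring rising to about 9 N, then a solid stop 12 mm down. One look before I hand in.

Run:
```python
from h import *
import cv2
env.hold(.3); st()
a=eyes.grab_frame("side")["frame"][:,:,::-1]
cv2.imwrite("pics/end.png",cv2.resize(a[160:300,255:375],None,fx=4,fy=4,interpolation=cv2.INTER_CUBIC))
```

```text
17.38 [ 0.5475 -0.0508  0.0579] F [-7.1  1.  20.3] gap 0.597 gf 67.7
```

View pics/end.png

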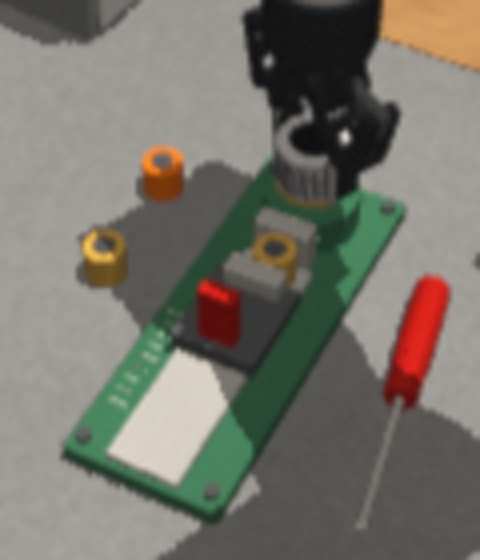

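The upright bush (273,250) is nipped between the jaw block (255,275) and the anvil (285,225). The collar (308,165) is down and gripped, and the bystanders in view (spare bush and screwdriver) have not moved.

```bash
python3 -c "
from bench import job
print(job.hand_in())"
```

```text
the job is handed in; nothing more can be done
None
```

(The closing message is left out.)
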